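Re-rack four drive parts in reverse order

ROBOT

A 7-joint arm with a two-finger parallel gripper is mounted at the origin on the work surface. World frame = base frame: x ahead of the robot, y to its left, z up, the work surface at z = 0. Lengths are in mm, angles in rad, forces in N, time in s.
With the tool pointing down it reaches from about 400 to 875 mm from the base axis. Payload 4.4 kg.
Tool frame: the origin (TCP) lies between the finger pads; the fingertips stand ctrl.finger_overhang ahead of it and the grasp point (between the pads) lies 11 mm behind it (ctrl.finger_overhang is the distance from the TCP to the fingertips, in mm); z points along the fingers, y is the direction in which the jaws open and shut (so a half turn about z gives the same grasp; the last joint's range is limited). The gripper opens to 85 mm and grips with 20 to 120 N. Pads are 22 mm wide; open, the fingers measure 114 mm over their backs; the gripper's body (76 mm by 85 mm) begins 54 mm behind the grasp point. The pads swing forward as they close: fully open they stand 13 mm farther back than shut.
Start: joints at [-1.274, 0.628, 0.038, 1.517, -0.027, 0.996, -0.02], TCP at [230.658, 607.712, 239.313] pointing down, gripper open.
Joint ranges: [-3.06, 3.06], [-0.37, 2.12], [-1.25, 1.32], [0.18, 2.47], [-1.1, 4.24], [0.23, 1.98], [-2.94, 2.94]. Speed limits (rad/s): [2.57, 2.57, 3.14, 3.14, 3.14, 3.14, 3.14].

INTERFACE

Orientations are given as [roll, pitch, yaw] about the fixed x, y, z axes, in that order (R = Rz(yaw) Ry(pitch) Rx(roll)).
In Python, from cell import ctrl gives the robot as it stands. The module is installed in compiled form; this text tells all that it offers.
- The arm moves only by the tool step_arm, never from a script. Its argument "deltas" is a list that holds one entry, the list of rows, each a list of 7 numbers: the opening, from 0 (shut) to 1 (fully open), then the shift along the world's x, y, z in mm, then the turn, a rotation vector about the world's x, y, z in rad. In form: [[[grip, tx, ty, tz, rx, ry, rz], ...]]. A call has 1 to 10 rows; each row shifts and turns the commanded pose from where the row before left it; what a row does not reach is not made up. A row lasts 1/12 s, in which the tool goes at most 41.7 mm and 7.16 degrees, less where a joint would pass 70% of its speed; a pose out of reach is approached as far as the arm can. A call is refused whole if a number of a shift passes 41.7 or a number of a turn 0.125, either way. A call with a gripper value outside its range is refused whole. The fingers move at their own pace and stop on an object; the grip force is fixed at half the most. Time passes only in rows, so rows that do not move let the fingers close. It gives the time, the measured TCP pose, the force and the opening at its end, in the units of the state.
- ctrl.read_state(): the state, without advancing time (a new reading comes with each control period).
- ctrl.get_image(name): name is "scene" or "top" or "wrist"; returns (picture, depth): 480x640x3 uint8, red, green, blue; 480x640 float32, mm along the optical axis (not along the pixel's ray), 0 where there is no reading.
- ctrl.camera_info(name): a dict with "intrinsics" (3x3 intrinsics, pixels), "rvec" (rotation vector, rad) and "tvec" (3), from world to camera coordinates, as OpenCV has them. Camera axes: x right, y down, z forward; pixel columns grow to the right and rows downward; lengths in mm; the calibration is good to about 2 mm. The wrist camera is an equidistant fisheye: a pixel r from the principal point sees the ray r / f radians off the axis. A picture is of the moment at which its call begins: read the wrist's pose just before it. camera_info takes no time and is no camera call; for the wrist camera it gives the pose at the moment of the call.
- ctrl.finish_job(): hands the job in, once; it reports no verdict.
The state is a dict: "clock": time; "qpos": joint angles; "qd": joint speeds; "tau": joint torques, N m; "eef_pos": TCP position; "tool_rot": TCP orientation; "force": force on the tool from outside, world axes, zero at the start; "torque": the same for the moment, N m; "width": finger opening in mm.
Only numpy, scipy, OpenCV 4.12 (cv2) and the standard library are available. Lean on these libraries where they do the work, as an engineer would, in place of code of your own. Each camera call takes 0.05 s, during which the arm holds its last target.

TASK

Move the four drive parts one by one from the full rack to the empty rack, in reverse order: counting pockets from each rack's black knob, the part that stands first on the full rack goes into the last pocket of the other, the second into the third, the third into the second and the last into the first. Keep the parts upright, set each down gently (not dropped) so that it stands flat inside its own pocket, and leave them all released and at rest.

Things in the scene. Friction and masses are not known exactly. Their poses are not given: they have to be found in the camera images.
- full_rack: The full rack: fixed grey rack, 290 x 76 mm, a row of four 60 x 60 mm pockets at 70 mm pitch, walls 13 mm high; a black knob (26 mm wide, 34 mm high) beyond one end. Origin: underside, middle of the row; x along the row towards the knob, z up. Pocket centres x = -105, -35, 35, 105 mm (last one by the knob), y = 0; parts stand on blue foam pads, 9 mm above the underside.
- empty_rack: The empty rack: fixed grey rack, 290 x 76 mm, a row of four 60 x 60 mm pockets at 70 mm pitch, walls 13 mm high; a black knob (26 mm wide, 34 mm high) beyond one end. Origin: underside, middle of the row; x along the row towards the knob, z up. Pocket centres x = -105, -35, 35, 105 mm (last one by the knob), y = 0; pocket floors are black, 5 mm above the underside.
- stepped_mid (a point): The stepped pulley, loose, standing upright, 0.06 to 0.25 kg: bare aluminium stepped pulley: three stacked discs, diameters 40, 32 and 24 mm (tops 8, 15 and 22 mm above the underside), then a plain round shaft 16 mm in diameter up to the top; 72 mm tall in all. Grip the shaft. This point is on its axis, half-way up (36 mm above its underside); z is its axis, up.
- gear_mid (a point): The gear, loose, standing upright, 0.06 to 0.25 kg: white plastic gear: a toothed wheel 45 mm over the teeth (from 4 to 18 mm above the underside, on a 30 mm steel foot), with a plain round hub 22 mm in diameter above it up to the top; 66 mm tall in all. Grip the hub. This point is on its axis, half-way up (33 mm above its underside); z is its axis, up.
- drum_mid (a point): The drum roller, loose, standing upright, 0.06 to 0.25 kg: white plastic plain drum roller: a straight cylinder 36 mm in diameter and 60 mm tall, with a thin steel pin (10 mm in diameter, 10 mm long) on top; 70 mm tall in all. Grip the drum. This point is on its axis, half-way up (35 mm above its underside); z is its axis, up.
- post_mid (a point): The guide post, loose, standing upright, 0.06 to 0.25 kg: dark steel guide post: a square foot 38 x 38 mm, 12 mm thick, with a plain round column 20 mm in diameter up to the top; 78 mm tall in all. Grip the column. This point is on its axis, half-way up (39 mm above its underside); z is its axis, up.
- pad_stepped: The blue foam pad, 56 x 56 x 4 mm, under the stepped pulley at the start; fixed in its pocket of the full rack, so it still marks the place where that part stood. Origin at the centre of its underside. All four pads look alike.
- pad_gear: The blue foam pad, 56 x 56 x 4 mm, under the gear at the start; fixed in its pocket of the full rack, so it still marks the place where that part stood. Origin at the centre of its underside. All four pads look alike.
- pad_drum: The blue foam pad, 56 x 56 x 4 mm, under the drum roller at the start; fixed in its pocket of the full rack, so it still marks the place where that part stood. Origin at the centre of its underside. All four pads look alike.
- pad_post: The blue foam pad, 56 x 56 x 4 mm, under the guide post at the start; fixed in its pocket of the full rack, so it still marks the place where that part stood. Origin at the centre of its underside. All four pads look alike.
Things that resemble listed ones, but are neither listed nor needed, are in the scene too. What is shaped like the part that bears gear_mid but brown, pink or purple is not meant.

How it is judged (in metres and radians):
At the end, for the whole second after the job is handed in: Each part stands upright (within 0.08 rad) on the floor of the pocket of the empty rack that mirrors its starting pocket (1-4, 2-3, 3-2, 4-1 counted from the knobs): within 14 mm of the pocket's centre along and across the rack, within 4 mm in height, and at rest (((x of pad_stepped in the frame of full_rack between -0.125 and -0.085 m and x of stepped_mid in the frame of empty_rack between 0.091 and 0.119 m) or (x of pad_stepped in the frame of full_rack between -0.055 and -0.015 m and x of stepped_mid in the frame of empty_rack between 0.021 and 0.049 m) or (x of pad_stepped in the frame of full_rack between 0.015 and 0.055 m and x of stepped_mid in the frame of empty_rack between -0.049 and -0.021 m) or (x of pad_stepped in the frame of full_rack between 0.085 and 0.125 m and x of stepped_mid in the frame of empty_rack between -0.119 and -0.091 m)) and y of stepped_mid in the frame of empty_rack between -0.014 and 0.014 m and z of stepped_mid in the frame of empty_rack between 0.037 and 0.045 m and angle between each of stepped_mid, gear_mid, drum_mid, post_mid's own z axis and vertical below 0.08 rad and linear speed of each of stepped, gear, drum, post below 0.02 m/s and ((x of pad_gear in the frame of full_rack between -0.125 and -0.085 m and x of gear_mid in the frame of empty_rack between 0.091 and 0.119 m) or (x of pad_gear in the frame of full_rack between -0.055 and -0.015 m and x of gear_mid in the frame of empty_rack between 0.021 and 0.049 m) or (x of pad_gear in the frame of full_rack between 0.015 and 0.055 m and x of gear_mid in the frame of empty_rack between -0.049 and -0.021 m) or (x of pad_gear in the frame of full_rack between 0.085 and 0.125 m and x of gear_mid in the frame of empty_rack between -0.119 and -0.091 m)) and y of gear_mid in the frame of empty_rack between -0.014 and 0.014 m and z of gear_mid in the frame of empty_rack between 0.034 and 0.042 m and ((x of pad_drum in the frame of full_rack between -0.125 and -0.085 m and x of drum_mid in the frame of empty_rack between 0.091 and 0.119 m) or (x of pad_drum in the frame of full_rack between -0.055 and -0.015 m and x of drum_mid in the frame of empty_rack between 0.021 and 0.049 m) or (x of pad_drum in the frame of full_rack between 0.015 and 0.055 m and x of drum_mid in the frame of empty_rack between -0.049 and -0.021 m) or (x of pad_drum in the frame of full_rack between 0.085 and 0.125 m and x of drum_mid in the frame of empty_rack between -0.119 and -0.091 m)) and y of drum_mid in the frame of empty_rack between -0.014 and 0.014 m and z of drum_mid in the frame of empty_rack between 0.036 and 0.044 m and ((x of pad_post in the frame of full_rack between -0.125 and -0.085 m and x of post_mid in the frame of empty_rack between 0.091 and 0.119 m) or (x of pad_post in the frame of full_rack between -0.055 and -0.015 m and x of post_mid in the frame of empty_rack between 0.021 and 0.049 m) or (x of pad_post in the frame of full_rack between 0.015 and 0.055 m and x of post_mid in the frame of empty_rack between -0.049 and -0.021 m) or (x of pad_post in the frame of full_rack between 0.085 and 0.125 m and x of post_mid in the frame of empty_rack between -0.119 and -0.091 m)) and y of post_mid in the frame of empty_rack between -0.014 and 0.014 m and z of post_mid in the frame of empty_rack between 0.04 and 0.048 m); the robot touches nothing.
It fails at once if a part is knocked over (angle between any of stepped_mid, gear_mid, drum_mid, post_mid's own z axis and vertical above 0.8 rad).
It fails at once if a part is dropped (faster than 0.6 m/s just above the rack floors) ((height (world z) of stepped_mid below 0.054 m and linear speed of stepped above 0.6 m/s) or (height (world z) of gear_mid below 0.051 m and linear speed of gear above 0.6 m/s) or (height (world z) of drum_mid below 0.053 m and linear speed of drum above 0.6 m/s) or (height (world z) of post_mid below 0.057 m and linear speed of post above 0.6 m/s)).
It also fails if it takes over 96 s, if anything falls off the work surface, if the arm or the gripper's body presses on something with over 40 N, if the wrist force passes 120 N, or if a joint passes its speed limit or range.

## Working session

There is one attempt and no reset: what is moved stays moved. The work goes in short steps, Python scripts to look and compute and a tool call to move; the robot and the scene stay as the last step left them, time stands still between calls to the robot, and variables do not carry over. Pictures are saved under pics/ and viewed, and the job is handed in when it is done.

Besides the shell and the picture viewer there is one more tool, called after "Call:" as name(argument=value, ...), one argument or row to a line, values as JSON. step_arm: Moves the arm, as the interface text tells. Its arguments: {"type":"object","properties":{"deltas":{"type":"array"}},"required":["deltas"]}

```bash
ls; mkdir -p pics; python3 - <<'E'
from cell import ctrl
import cv2,numpy as np
print(ctrl.read_state(), ctrl.finger_overhang)
for n in ["scene","top","wrist"]:
    c=ctrl.camera_info(n);print(n,c)
    im,d=ctrl.get_image(n)
    cv2.imwrite(f"pics/{n}0.png",im[:,:,::-1]); np.savez(f"{n}0.npz",im=im,d=d,K=c["intrinsics"],r=c["rvec"],t=c["tvec"])
E
```

```text
pics
{'clock': 0.0, 'qpos': array([-1.27380388,  0.62934228,  0.0384285 ,  1.51837551, -0.02700751,
        0.99631688, -0.02000902]), 'qd': array([ 4.97531292e-04,  8.29912719e-04, -1.57571222e-03, -4.55140087e-04,
       -5.02915023e-05, -3.26991324e-04, -1.21971270e-03]), 'tau': array([-2.03606595e-05, -5.63393354e+01,  1.22644342e+00, -1.93453234e+01,
        1.10759438e-02,  1.03139048e-02, -4.59524557e-06]), 'eef_pos': array([230.41962179, 607.12483453, 238.38893239]), 'tool_rot': array([-3.13966816e+00,  1.13507743e-05,  2.77879782e+00]), 'force': array([ 0.69491947, -0.22680278, -0.03914156]), 'torque': array([-0.01285865, -0.03990832,  0.008638  ]), 'width': 85.2659707091933} 8.0
scene {'intrinsics': array([[522.06766237,   0.        , 324.16879814],
       [  0.        , 522.06766237, 231.11635981],
       [  0.        ,   0.        ,   1.        ]]), 'rvec': array([ 2.36077837,  1.10504849, -0.31001311]), 'tvec': array([-430.98545739, -340.48755863, 1205.79063136])}
top {'intrinsics': array([[476.47471567,   0.        , 312.42069959],
       [  0.        , 476.47471567, 240.37063913],
       [  0.        ,   0.        ,   1.        ]]), 'rvec': array([ 2.08127542, -2.13815646,  0.22457526]), 'tvec': array([ 76.9274555 , 615.6575639 , 817.97270979])}
wrist {'intrinsics': array([[371.64829954,   0.        , 326.11448209],
       [  0.        , 371.64829954, 236.01948841],
       [  0.        ,   0.        ,   1.        ]]), 'rvec': array([-2.39868397, -1.65681278, -0.21714775]), 'tvec': array([-648.86845809,  -33.98385458,  377.93696461])}
```

View pics/scene0.png

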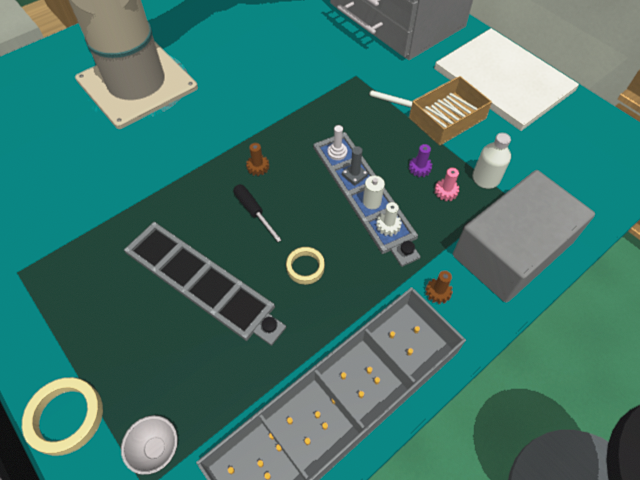

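View pics/top0.png

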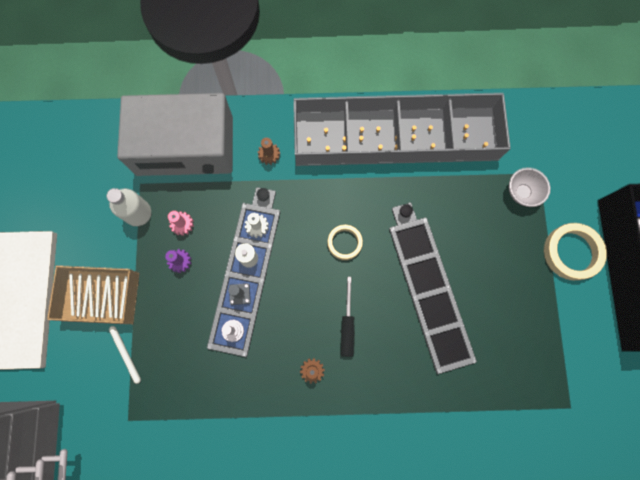

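View pics/wrist0.png

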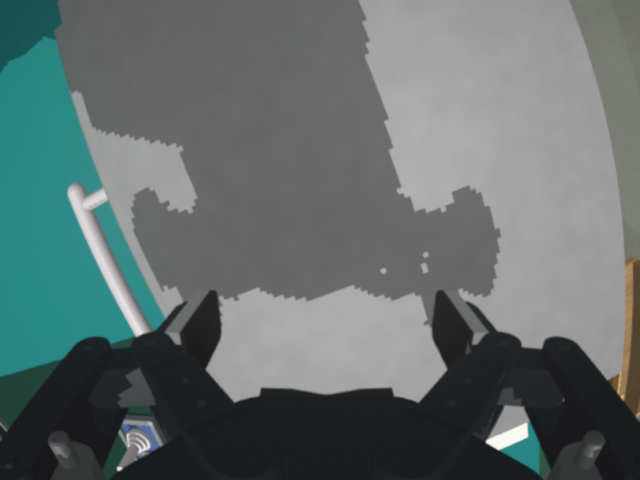

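```bash
cat > h.py <<'E'
import numpy as np,cv2
def load(n):
    z=np.load(n+".npz"); return z["im"],z["d"],z["K"],z["r"],z["t"]
def ray(K,r,t,uv,z):
    R=cv2.Rodrigues(r)[0]; uv=np.atleast_2d(uv).astype(float)
    d=np.c_[(uv-[K[0,2],K[1,2]])/K[0,0],np.ones(len(uv))]@R
    c=-R.T@t.ravel()
    return c+d*((z-c[2])/d[:,2])[:,None]
def proj(K,r,t,P): return cv2.projectPoints(np.atleast_2d(P).astype(float),r,t,K,None)[0][:,0]
E
python3 - <<'E'
from h import *
for n,er in(("top0",(370,480,200,390)),("scene0",(110,290,210,350))):
    im,d,K,r,t=load(n)
    print(n)
    hsv=cv2.cvtColor(im,cv2.COLOR_RGB2HSV)
    # dark floors
    m=((im.max(2)<45)).astype(np.uint8); mm=np.zeros_like(m);a,b,c,e=er;mm[c:e,a:b]=m[c:e,a:b]
    for cn in cv2.findContours(mm,cv2.RETR_EXTERNAL,cv2.CHAIN_APPROX_NONE)[0]:
        if cv2.contourArea(cn)>80:
            M=cv2.moments(cn);u=(M['m10']/M['m00'],M['m01']/M['m00']); print("dark",np.round(u,1),cv2.contourArea(cn),ray(K,r,t,u,5)[0].round(1))
    m=((hsv[...,0]>105)&(hsv[...,0]<125)&(hsv[...,1]>110)).astype(np.uint8)
    for cn in cv2.findContours(m,cv2.RETR_EXTERNAL,cv2.CHAIN_APPROX_NONE)[0]:
        if cv2.contourArea(cn)>30:
            q=cv2.minAreaRect(cn);print("blue",np.round(q[0],1),np.round(q[1],1),cv2.contourArea(cn),ray(K,r,t,q[0],9)[0].round(1))
im,d,K,r,t=load("top0")
cv2.imwrite("pics/crop1.png",cv2.resize(im[180:380,190:490,::-1],None,fx=2.6,fy=2.6,interpolation=cv2.INTER_CUBIC))
im,d,K,r,t=load("scene0")
cv2.imwrite("pics/crop2.png",cv2.resize(im[110:270,300:460,::-1],None,fx=3.7,fy=3.7,interpolation=cv2.INTER_CUBIC))
E
```

```text
top0
blue [637.  208.5] [15.  4.] 51.0 [ 677.2 -590.8    9. ]
scene0
dark [268.8 324.3] 141.5 [ 670.4 -122.6    5. ]
dark [242. 309.] 881.0 [ 618.2 -141.2    5. ]
dark [211.5 287.5] 808.0 [ 550.1 -158.7    5. ]
dark [182.6 266.9] 734.5 [ 482.1 -175.9    5. ]
dark [154.6 247.2] 671.5 [ 413.6 -193.7    5. ]
blue [389.  227.5] [25.8 31.1] 189.0 [660.9 168.4   9. ]
blue [370.5 200.6] [24.  29.3] 189.0 [592.2 184.    9. ]
blue [351.3 175.8] [24.7 20.6] 102.5 [522.2 196.1   9. ]
blue [337.1 151.8] [20.5 27.3] 113.0 [455.6 215.4   9. ]
```

View pics/crop1.png

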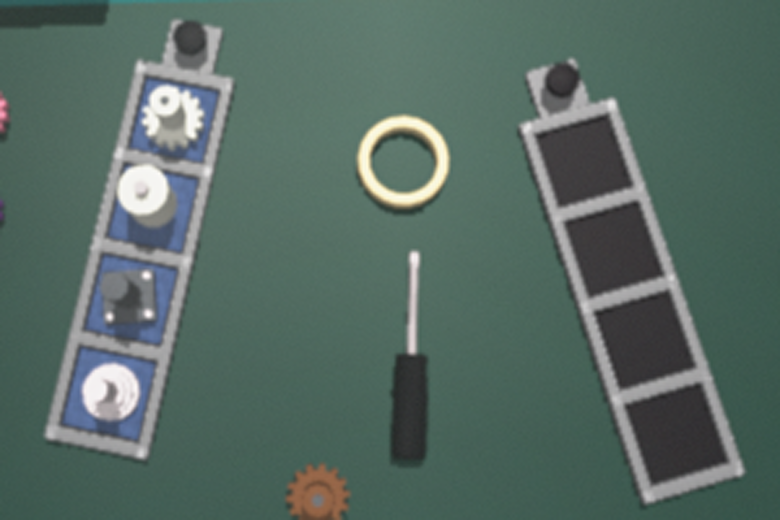

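View pics/crop2.png

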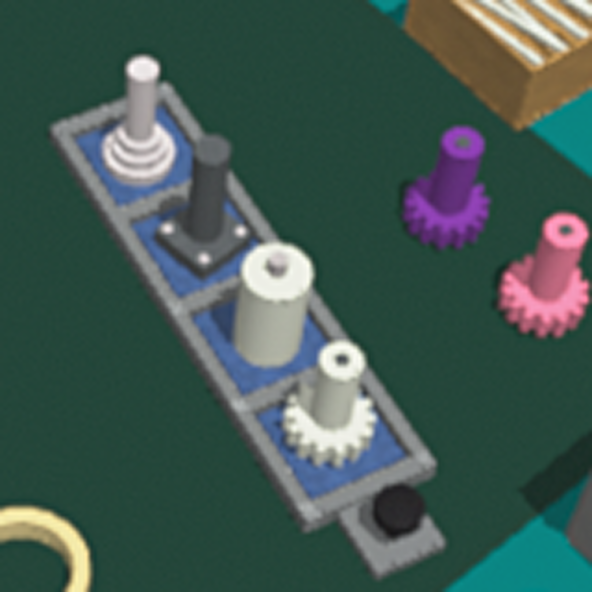

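```bash
python3 - <<'E'
from h import *
S=load("scene0");T=load("top0")
for nm,z,us,ut in(("gear",75,(341,360),(165,101)),("drum",69,(277,272),(145,190)),("post",87,(213,150),(115,284)),("step",81,(143,68),(107,389))):
    us=np.array(us)/3.7+[300,110]-.4; ut=np.array(ut)/2.6+[190,180]-.3
    print(nm,ray(*S[2:],us,z)[0].round(1),ray(*T[2:],ut,z)[0].round(1))
im,d,K,r,t=T
hsv=cv2.cvtColor(im,cv2.COLOR_RGB2HSV)
print(im[243,414],im[349,450],im[240,390],im[215,402])
# dark floors
m=((im[...,0].astype(int)-im[...,1]>-4)&(im.max(2)<80)).astype(np.uint8); mm=np.zeros_like(m);mm[195:390,370:490]=m[195:390,370:490]
for cn in cv2.findContours(mm,cv2.RETR_EXTERNAL,cv2.CHAIN_APPROX_NONE)[0]:
    if cv2.contourArea(cn)>80:
        q=cv2.minAreaRect(cn);print("dark",np.round(q[0],1),cv2.contourArea(cn),np.round(q[1],1),ray(K,r,t,q[0],5)[0].round(1))
# rack outlines grey
g=((hsv[...,1]<45)&(im.max(2)>95)).astype(np.uint8)
for nm,(a,b,c,e) in {"full":(195,290,200,365),"empty":(380,485,212,385)}.items():
    mm=np.zeros_like(g);mm[c:e,a:b]=g[c:e,a:b]
    cn=max(cv2.findContours(mm,cv2.RETR_EXTERNAL,cv2.CHAIN_APPROX_NONE)[0],key=cv2.contourArea)
    P=ray(K,r,t,cn[:,0],13)[:,:2].astype(np.float32); q=cv2.minAreaRect(P);print(nm,q,cv2.boundingRect(cn))
print("knob full",ray(K,r,t,(190/2.6+190,38/2.6+180),34).round(1),"empty",ray(K,r,t,(562/2.6+190,80/2.6+180),34).round(1))
hb=((hsv[...,0]>100)&(hsv[...,0]<130)&(hsv[...,1]>100)).astype(np.uint8)
for i in range(4):pass
print(im[345,215],hsv[345,215])
E
```

```text
gear [658.2 167.3  75. ] [659.8 169.   75. ]
drum [596.2 183.6  69. ] [596.8 183.9  69. ]
post [526.8 201.2  87. ] [528.8 201.6  87. ]
step [456.7 214.7  81. ] [458.8 207.4  81. ]
[66 63 64] [53 50 54] [ 82 111  98] [43 43 44]
dark [449.8 346.4] 892.0 [32.3 29.7] [ 418.3 -194.3    5. ]
dark [437.6 310.1] 852.5 [31.6 29.4] [ 486.8 -176.7    5. ]
dark [425.7 275.1] 810.5 [30.4 29.1] [ 555.2 -159.1    5. ]
dark [414.1 241.2] 759.0 [29.4 28.5] [ 623.4 -141.2    5. ]
dark [405.4 210.7] 108.0 [11.2 12.5] [ 686.4 -128.3    5. ]
full ((568.2425537109375, 192.11386108398438), (80.0560302734375, 308.3240966796875), 76.85334014892578) (207, 200, 74, 157)
empty ((533.17529296875, -162.4698486328125), (318.9365234375, 79.4127426147461), 14.537437438964844) (389, 212, 88, 162)
knob full [[718.7 154.6  34. ]] empty [[ 678.2 -123.8   34. ]]
[157 156 157] [150   2 157]
```

```bash
python3 - <<'E'
from h import *
S=load("scene0");T=load("top0")
a=cv2.resize(T[0][300:360,200:260,::-1],(400,400),interpolation=cv2.INTER_CUBIC)
b=cv2.resize(S[0][115:165,310:360,::-1],(400,400),interpolation=cv2.INTER_CUBIC)
cv2.imwrite("pics/st.png",np.hstack([a,b]))
cv2.imwrite("pics/er.png",cv2.resize(S[0][215:355,115:295,::-1],None,fx=4,fy=4,interpolation=cv2.INTER_CUBIC))
for n,s in(("top",T),("scene",S)): print(n,(-cv2.Rodrigues(s[3])[0].T@s[4].ravel()).round())
c=np.array([(522,127),(614,101),(743,472),(648,501)])/2.6+[190,180]-.3
P=ray(*T[2:],c,13);print("empty",P.round(1),P.mean(0).round(1))
c=np.array([(138,64),(232,80),(145,457),(47,437)])/2.6+[190,180]-.3
P=ray(*T[2:],c,13);print("full",P.round(1),P.mean(0).round(1))
E
```

```text
top [432.  63. 929.]
scene [ 988. -277.  838.]
empty [[ 648.5  -94.7   13. ]
 [ 667.  -166.2   13. ]
 [ 390.2 -237.5   13. ]
 [ 372.  -167.8   13. ]] [ 519.4 -166.5   13. ]
full [[706.3 197.4  13. ]
 [691.6 125.3  13. ]
 [412.1 191.2  13. ]
 [428.  262.   13. ]] [559.5 194.   13. ]
```

View pics/st.png

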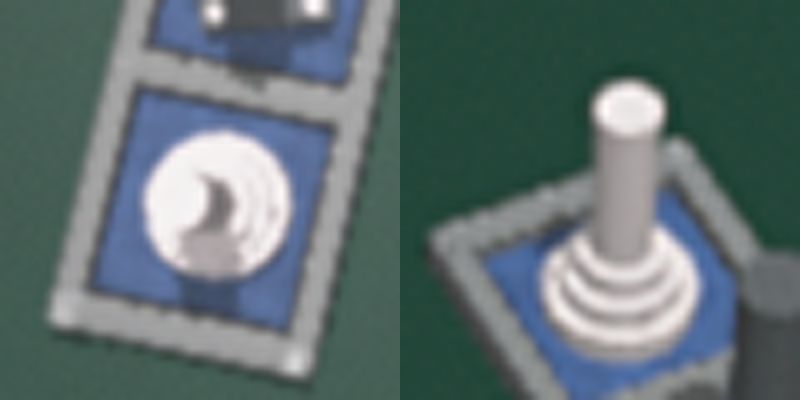

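View pics/er.png

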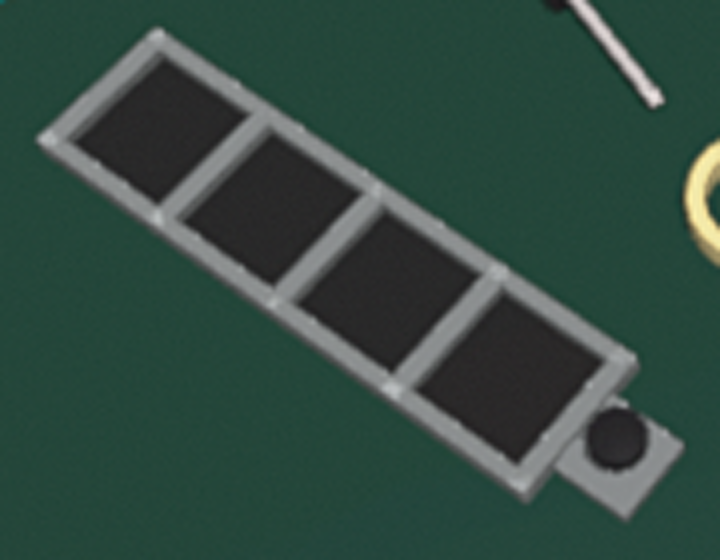

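```bash
python3 - <<'E'
from h import *
S=load("scene0");T=load("top0")
print(ray(*T[2:],(227.4,328.8),81).round(1),ray(*S[2:],(338.3,128.1),81).round(1))
c=np.array([(157,32),(42,139),(527,493),(635,358)])/4+[115,215]-.4
P=ray(*S[2:],c,13);print("empty",P.round(1),P.mean(0).round(1))
# rack axis from pocket centres
a=np.array([623.4,-141.2]);b=np.array([418.3,-194.3]);print(np.arctan2(*(a-b)[::-1]),np.linalg.norm(a-b))
print(np.arctan2(*((648.5+667-390.2-372),(-94.7-166.2+237.5+167.8))[::-1]))
print(np.arctan2((197.4+125.3-191.2-262),(706.3+691.6-412.1-428)))
for i in(3,2,1,0):pass
th=.2535;c0=np.array([518.7,-167.2])
for k,x in enumerate((105,35,-35,-105)): print("pocket",k+1,(c0+x*np.array([np.cos(th),np.sin(th)])).round(1))
th=-.2298;c0=np.array([559.5,194])
for k,x in enumerate((105,35,-35,-105)): print("full",k+1,(c0+x*np.array([np.cos(th),np.sin(th)])).round(1))
E
```

```text
[[459.8 213.5  81. ]] [[457.  214.5  81. ]]
empty [[ 370.9 -168.2   13. ]
 [ 388.9 -238.2   13. ]
 [ 668.9 -166.8   13. ]
 [ 648.8  -95.8   13. ]] [ 519.4 -167.2   13. ]
0.2533356523163196 211.8622665790206
0.25528539011281387
-0.2298212518091409
pocket 1 [ 620.3 -140.9]
pocket 2 [ 552.6 -158.4]
pocket 3 [ 484.8 -176. ]
pocket 4 [ 417.1 -193.5]
full 1 [661.7 170.1]
full 2 [593.6 186. ]
full 3 [525.4 202. ]
full 4 [457.3 217.9]
```

Candidates for the gear (top view pixels): white at (256,225) on the full rack is right. I reject brown (268,152), brown (312,371), pink (180,222) and purple (178,261). The crop confirms that the order from the knob is gear, drum, post, stepped, so they go to pockets 4, 3, 2 and 1.

Call:
step_arm(
  deltas=[
    [[1, 10, -10, 0, 0, 0, 0.013], [1, 21, -22, 0, 0, 0, 0.013], [1, 22, -22, 0, 0, 0, 0.013], [1, 22, -22, 0, 0, 0, 0.013], [1, 22, -22, 0, 0, 0, 0.013], [1, 22, -22, 0, 0, 0, 0.013], [1, 22, -22, 0, 0, 0, 0.013], [1, 22, -22, 0, 0, 0, 0.014], [1, 22, -22, 0, 0, 0, 0.014], [1, 22, -22, 0, 0, 0, 0.014]],
  ],
)

```text
clock: 0.98
eef_pos: [438.4, 398.4, 239.1]
tool_rot: [-3.141, -0.0, 2.912]
force: [0.9, -0.2, -0.7]
width: 85.7
```

Call:
step_arm(
  deltas=[
    [[1, 22, -23, 0, 0, 0, 0], [1, 22, -23, 0, 0, 0, 0], [1, 22, -23, 0, 0, 0, 0], [1, 22, -23, 0, 0, 0, 0], [1, 22, -23, 0, 0, 0, 0], [1, 22, -23, 0, 0, 0, 0], [1, 22, -23, 0, 0, 0, 0], [1, 22, -23, 0, 0, 0, 0], [1, 22, -23, 0, 0, 0, 0], [1, 22, -23, 0, 0, 0, 0]],
  ],
)

```text
clock: 1.82
eef_pos: [658.3, 168.3, 238.9]
tool_rot: [-3.141, -0.001, 2.912]
force: [0.6, 0.6, 0.9]
width: 85.4
```

```bash
cat >> h.py <<'E'
def snap(n,tag):
    from cell import ctrl
    c=ctrl.camera_info(n); im,d=ctrl.get_image(n)
    cv2.imwrite(f"pics/{tag}.png",im[:,:,::-1]); np.savez(f"{tag}.npz",im=im,d=d,K=c["intrinsics"],r=c["rvec"],t=c["tvec"])
def fproj(K,r,t,P):
    R=cv2.Rodrigues(r)[0]; c=np.atleast_2d(P)@R.T+t.ravel()
    rho=np.hypot(c[:,0],c[:,1]);th=np.arctan2(rho,c[:,2]);return c[:,:2]/rho[:,None]*th[:,None]*K[0,0]+K[:2,2]
def fray(K,r,t,uv,z):
    R=cv2.Rodrigues(r)[0]; p=(np.atleast_2d(uv)-K[:2,2])/K[0,0]; th=np.linalg.norm(p,axis=1)
    d=np.c_[p/th[:,None]*np.sin(th)[:,None],np.cos(th)]@R; c=-R.T@t.ravel()
    return c+d*((z-c[2])/d[:,2])[:,None]
E
python3 - <<'E'
from h import *
snap("wrist","w1"); im,d,K,r,t=load("w1")
o=im[:,:,::-1].copy()
for p in [(659,168.2,75),(596.5,183.8,69),(527.8,201.4,87),(458.2,214,81)]:
    u=fproj(K,r,t,p)[0];print(u.round(1));cv2.drawMarker(o,tuple(int(round(x)) for x in u),(0,0,255),0,12)
cv2.imwrite("pics/w1o.png",o)
E
```

```text
[326.3 220.2]
[327.5 141.1]
[329.6  50.7]
[325.  -27.2]
```

View pics/w1o.png

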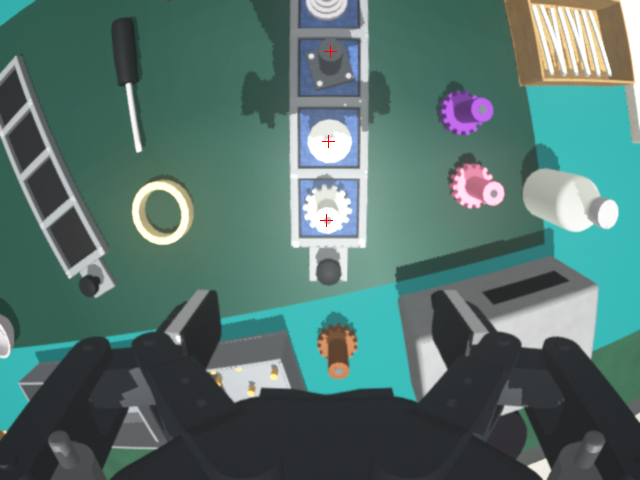

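The wrist view puts my marks on the tops of all the parts (gear hub at ~(327,219)). I descend now.

Call:
step_arm(
  deltas=[
    [[1, 0.5, 0, -25, 0, 0, 0], [1, 0, 0, -30, 0, 0, 0], [1, 0, 0, -30, 0, 0, 0], [1, 0, 0, -30, 0, 0, 0], [1, 0, 0, -25, 0, 0, 0], [1, 0, 0, -20, 0, 0, 0], [1, 0, 0, -15, 0, 0, 0], [1, 0, 0, -12, 0, 0, 0], [1, 0, 0, -8, 0, 0, 0], [1, 0, 0, 0, 0, 0, 0]],
  ],
)

```text
clock: 2.7
eef_pos: [656.9, 169.5, 42.5]
tool_rot: [-3.14, -0.003, 2.912]
force: [-1.4, -1.3, 0.2]
width: 85.5
```

Call:
step_arm(
  deltas=[
    [[0.5, 0, 0, 0, 0, 0, 0], [0.3, 0, 0, 0, 0, 0, 0], [0, 0, 0, 0, 0, 0, 0], [0, 0, 0, 0, 0, 0, 0], [0, 0, 0, 0, 0, 0, 0], [0, 0, 0, 0, 0, 0, 0], [0, 0, 0, 0, 0, 0, 0], [0, 0, 0, 0, 0, 0, 0]],
  ],
)

```text
clock: 3.37
eef_pos: [658.6, 169.8, 45.0]
tool_rot: [3.141, 0.001, 2.912]
force: [-0.6, -0.7, 5.6]
width: 20.7
```

Call:
step_arm(
  deltas=[
    [[0, 0, 0, 5, 0, 0, 0], [0, 0, 0, 12, 0, 0, 0], [0, 0, 0, 20, 0, 0, 0], [0, 0, 0, 25, 0, 0, 0], [0, -4, -6, 18, 0, 0, 0.02], [0, -10, -15, 0, 0, 0, 0.03], [0, -15, -23, 0, 0, 0, 0.03], [0, -15, -23, 0, 0, 0, 0.03], [0, -15, -23, 0, 0, 0, 0.03], [0, -15, -23, 0, 0, 0, 0.03]],
  ],
)

```text
clock: 4.2
eef_pos: [583.4, 55.7, 125.1]
tool_rot: [-3.141, 0.001, 3.084]
force: [-0.0, -0.9, -1.3]
width: 20.6
```

Call:
step_arm(
  deltas=[
    [[0, -18, -27, 0, 0, 0, 0.03], [0, -18, -27, 0, 0, 0, 0.03], [0, -18, -27, 0, 0, 0, 0.03], [0, -18, -27, 0, 0, 0, 0.03], [0, -18, -27, 0, 0, 0, 0.03], [0, -18, -27, 0, 0, 0, 0.03], [0, -18, -27, 0, 0, 0, 0.03], [0, -18, -27, 0, 0, 0, 0.03], [0, -15, -22, 0, 0, 0, 0.03], [0, -7.5, -10, 0, 0, 0, 0.043]],
  ],
)

```text
clock: 5.03
eef_pos: [414.9, -195.0, 124.9]
tool_rot: [-3.14, -0.002, -2.892]
force: [-0.4, -0.2, -1.4]
width: 20.4
```

Call:
step_arm(
  deltas=[
    [[0, 0, 0, 0, 0, 0, 0], [0, 0, 0, 0, 0, 0, 0], [0, 0, 0, 0, 0, 0, 0]],
  ],
)

```text
clock: 5.28
eef_pos: [418.8, -190.5, 124.8]
tool_rot: [-3.141, 0.002, -2.888]
force: [0.4, 0.7, -0.0]
width: 20.7
```

```bash
python3 - <<'E'
from h import *
from cell import ctrl
snap("wrist","w2");snap("top","t2");snap("scene","s2")
for _ in range(1): print(ctrl.read_state()["eef_pos"].round(1),ctrl.read_state()["tool_rot"].round(3))
im,d,K,r,t=load("w2")
o=im[:,:,::-1].copy()
for p in [(417.7,-193.2,5),(485.5,-175.7,5),(553.2,-158,5),(621,-140.5,5)]:
    u=fproj(K,r,t,p)[0];cv2.drawMarker(o,tuple(int(round(x)) for x in u),(0,0,255),0,12)
cv2.imwrite("pics/w2o.png",o)
E
```

```text
[ 418.7 -190.1  124.5] [ 3.142e+00  1.000e-03 -2.886e+00]
```

View pics/w2o.png

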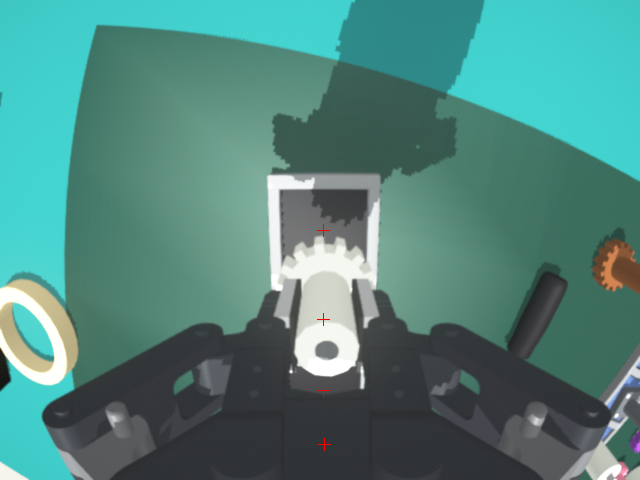

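View pics/s2.png

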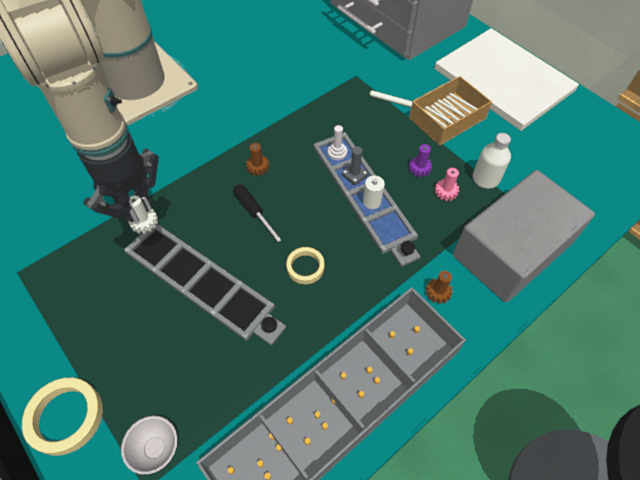

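Gear held upright; pocket 4's predicted centre (323,230) lies in the middle of the end pocket. Lowering.

Call:
step_arm(
  deltas=[
    [[0, -1, -3, -12, 0, 0, 0], [0, 0, 0, -20, 0, 0, 0], [0, 0, 0, -20, 0, 0, 0], [0, 0, 0, -14, 0, 0, 0], [0, 0, 0, -8, 0, 0, 0], [0, 0, 0, -4, 0, 0, 0], [0, 0, 0, -3, 0, 0, 0], [0, 0, 0, -2, 0, 0, 0], [0, 0, 0, 0, 0, 0, 0], [0, 0, 0, 0, 0, 0, 0]],
  ],
)

```text
clock: 6.27
eef_pos: [417.0, -194.4, 41.8]
tool_rot: [-3.141, 0.001, -2.888]
force: [-0.3, -0.6, -0.8]
width: 20.9
```

Call:
step_arm(
  deltas=[
    [[0, 0, 0, -1, 0, 0, 0], [0, 0, 0, 0, 0, 0, 0], [0, 0, 0, 0, 0, 0, 0]],
  ],
)

```text
clock: 6.52
eef_pos: [417.1, -194.6, 41.0]
tool_rot: [-3.141, 0.001, -2.889]
force: [-0.1, 1.0, 5.7]
width: 20.3
```

Call:
step_arm(
  deltas=[
    [[0.3, 0, 0, 0, 0, 0, 0], [0.6, 0, 0, 0, 0, 0, 0], [1, 0, 0, 0, 0, 0, 0], [1, 0, 0, 0, 0, 0, 0], [1, 0, 0, 10, 0, 0, 0], [1, 0, 0, 25, 0, 0, 0], [1, 0, 0, 30, 0, 0, 0], [1, 0, 0, 35, 0, 0, 0], [1, 5, 10, 0, 0, 0, -0.02], [1, 10, 22, 0, 0, 0, -0.03]],
  ],
)

```text
clock: 7.35
eef_pos: [431.8, -165.4, 142.1]
tool_rot: [-3.138, 0.002, -2.946]
force: [0.5, 0.3, -0.3]
width: 85.1
```

Call:
step_arm(
  deltas=[
    [[1, 14, 29, 0, 0, 0, -0.035], [1, 14, 29, 0, 0, 0, -0.035], [1, 14, 29, 0, 0, 0, -0.035], [1, 14, 29, 0, 0, 0, -0.035], [1, 14, 29, 0, 0, 0, -0.035], [1, 14, 29, 0, 0, 0, -0.035], [1, 14, 29, 0, 0, 0, -0.035], [1, 14, 29, 0, 0, 0, -0.035], [1, 14, 29, 0, 0, 0, -0.035], [1, 14, 29, 0, 0, 0, -0.035]],
  ],
)

```text
clock: 8.18
eef_pos: [571.8, 129.2, 140.1]
tool_rot: [-3.141, -0.001, 2.993]
force: [0.6, -1.0, -0.0]
width: 85.2
```

Call:
step_arm(
  deltas=[
    [[1, 14, 29, 0, 0, 0, -0.035], [1, 10, 20, 0, 0, 0, -0.035], [1, 0, 7, 0, 0, 0, -0.013], [1, 0, 0, 0, 0, 0, 0], [1, 0, 0, 0, 0, 0, 0]],
  ],
)

```text
clock: 8.6
eef_pos: [594.6, 182.6, 139.8]
tool_rot: [-3.14, -0.001, 2.912]
force: [-0.3, -1.0, 0.7]
width: 85.4
```

```bash
python3 - <<'E'
from h import *
from cell import ctrl
snap("wrist","w3");snap("top","t3");snap("scene","s3")
print(ctrl.read_state()["eef_pos"].round(1),ctrl.read_state()["tool_rot"].round(3))
im,d,K,r,t=load("w3")
o=im[:,:,::-1].copy()
for p in [(596.5,183.8,69),(527.8,201.4,87),(458.2,214,81)]:
    u=fproj(K,r,t,p)[0];cv2.drawMarker(o,tuple(int(round(x)) for x in u),(0,0,255),0,12)
cv2.imwrite("pics/w3o.png",o)
T=load("t3");S=load("s3")
a=cv2.resize(T[0][320:380,420:480,::-1],(400,400),interpolation=cv2.INTER_CUBIC)
b=cv2.resize(S[0][205:275,120:190,::-1],(400,400),interpolation=cv2.INTER_CUBIC)
cv2.imwrite("pics/g3.png",np.hstack([a,b]))
E
```

```text
[595.3 181.2 140.3] [-3.14 -0.    2.91]
```

View pics/w3o.png

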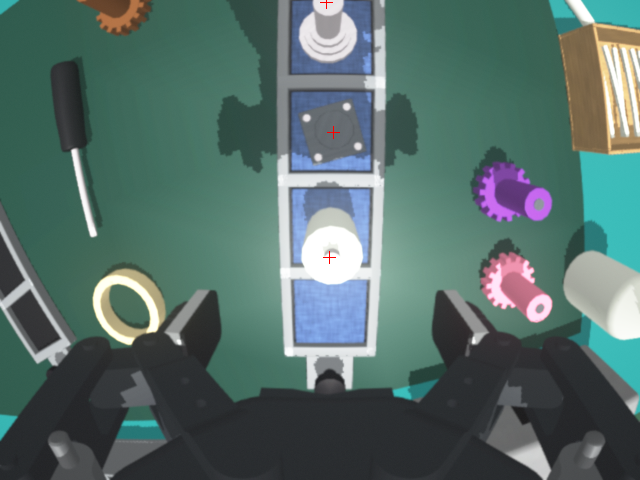

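View pics/g3.png

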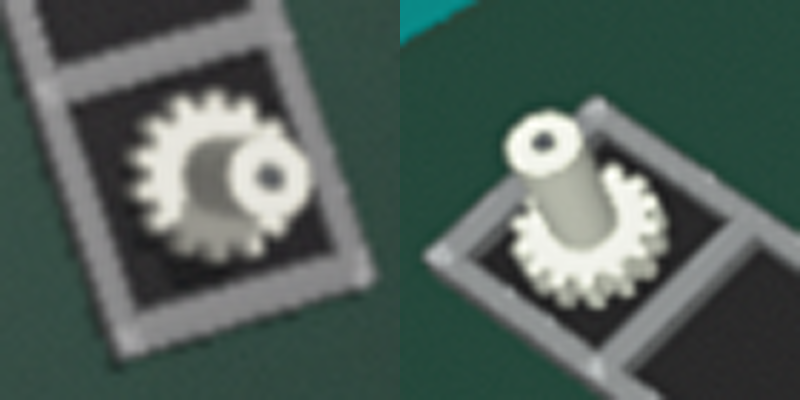

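Gear stands flat in pocket 4. The drum face is at (332,254), next to my mark at (329,257), so the tool is aligned.

Call:
step_arm(
  deltas=[
    [[1, 2, 2, -15, 0, 0, 0], [1, 0, 0, -25, 0, 0, 0], [1, 0, 0, -25, 0, 0, 0], [1, 0, 0, -18, 0, 0, 0], [1, 0, 0, -12, 0, 0, 0], [1, 0, 0, -7, 0, 0, 0], [1, 0, 0, 0, 0, 0, 0], [0.6, 0, 0, 0, 0, 0, 0], [0.4, 0, 0, 0, 0, 0, 0], [0.2, 0, 0, 0, 0, 0, 0]],
  ],
)

```text
clock: 9.58
eef_pos: [598.5, 186.0, 39.6]
tool_rot: [3.14, 0.002, 2.912]
force: [-0.3, 0.1, -0.3]
width: 51.6
```

Call:
step_arm(
  deltas=[
    [[0, 0, 0, 0, 0, 0, 0], [0, 0, 0, 0, 0, 0, 0], [0, 0, 0, 0, 0, 0, 0], [0, 0, 0, 0, 0, 0, 0], [0, 0, 0, 0, 0, 0, 0]],
  ],
)

```text
clock: 10.0
eef_pos: [598.5, 186.0, 39.5]
tool_rot: [3.141, 0.002, 2.912]
force: [0.1, -0.6, 5.6]
width: 34.7
```

Call:
step_arm(
  deltas=[
    [[0, 0, 0, 5, 0, 0, 0], [0, 0, 0, 12, 0, 0, 0], [0, 0, 0, 20, 0, 0, 0], [0, 0, 0, 25, 0, 0, 0], [0, -2, -6, 18, 0, 0, 0.02], [0, -5, -15, 0, 0, 0, 0.03], [0, -8, -25, 0, 0, 0, 0.03], [0, -8, -27, 0, 0, 0, 0.03], [0, -8, -27, 0, 0, 0, 0.03], [0, -9, -28, 0, 0, 0, 0.03]],
  ],
)

```text
clock: 10.83
eef_pos: [557.3, 56.9, 119.1]
tool_rot: [3.142, 0.001, 3.084]
force: [0.1, -0.9, -2.0]
width: 34.6
```

Call:
step_arm(
  deltas=[
    [[0, -9, -29, 0, 0, 0, 0.035], [0, -9, -29, 0, 0, 0, 0.035], [0, -9, -29, 0, 0, 0, 0.035], [0, -9, -29, 0, 0, 0, 0.035], [0, -9, -29, 0, 0, 0, 0.035], [0, -9, -29, 0, 0, 0, 0.035], [0, -9, -29, 0, 0, 0, 0.035], [0, -9, -20, 0, 0, 0, 0.035], [0, -0.5, -10, 0, 0, 0, 0.033], [0, 0, 0, 0, 0, 0, 0]],
  ],
)

```text
clock: 11.67
eef_pos: [484.1, -179.1, 118.9]
tool_rot: [-3.139, -0.001, -2.893]
force: [-0.0, -0.1, -1.3]
width: 34.8
```

Call:
step_arm(
  deltas=[
    [[0, 0, 0, 0, 0, 0, 0], [0, 0, 0, 0, 0, 0, 0], [0, 0, 0, 0, 0, 0, 0]],
  ],
)

```text
clock: 11.92
eef_pos: [485.8, -173.6, 118.6]
tool_rot: [3.141, 0.001, -2.887]
force: [1.1, 0.6, -1.6]
width: 34.7
```

```bash
python3 - <<'E'
from h import *
from cell import ctrl
snap("wrist","w4")
print(ctrl.read_state()["eef_pos"].round(1),ctrl.read_state()["tool_rot"].round(3))
im,d,K,r,t=load("w4")
o=im[:,:,::-1].copy()
for p in [(417.7,-193.2,71),(485.5,-175.7,5),(553.2,-158,5),(621,-140.5,5)]:
    u=fproj(K,r,t,p)[0];cv2.drawMarker(o,tuple(int(round(x)) for x in u),(0,0,255),0,12)
cv2.imwrite("pics/w4o.png",o)
E
```

```text
[ 485.7 -173.7  118.5] [ 3.141  0.    -2.886]
```

View pics/w4o.png

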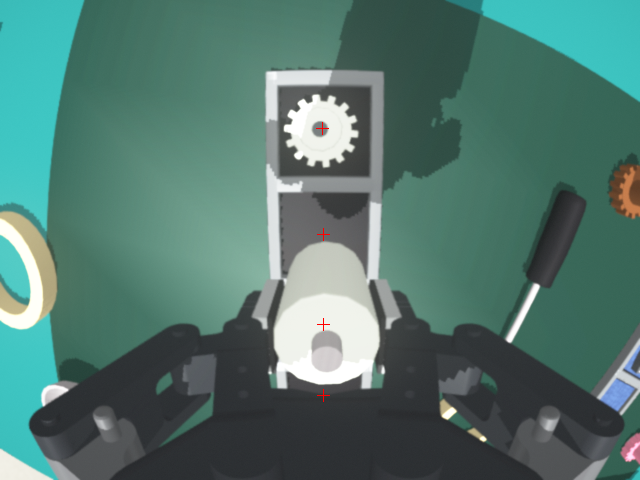

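Gear is centred in pocket 4 (320,129). Drum upright above pocket 3; lower it.

Call:
step_arm(
  deltas=[
    [[0, 0, -2, -12, 0, 0, 0], [0, 0, 0, -20, 0, 0, 0], [0, 0, 0, -20, 0, 0, 0], [0, 0, 0, -14, 0, 0, 0], [0, 0, 0, -8, 0, 0, 0], [0, 0, 0, -4, 0, 0, 0], [0, 0, 0, -3, 0, 0, 0], [0, 0, 0, -2, 0, 0, 0], [0, 0, 0, 0, 0, 0, 0], [0, 0, 0, 0, 0, 0, 0]],
  ],
)

```text
clock: 12.8
eef_pos: [485.6, -177.4, 35.9]
tool_rot: [-3.141, 0.001, -2.888]
force: [-0.5, -0.3, -1.9]
width: 34.7
```

Call:
step_arm(
  deltas=[
    [[0, 0, 0, -0.5, 0, 0, 0], [0, 0, 0, 0, 0, 0, 0]],
  ],
)

```text
clock: 12.97
eef_pos: [485.6, -177.5, 35.5]
tool_rot: [-3.141, 0.001, -2.889]
force: [-0.6, 0.5, 3.2]
width: 34.7
```

Call:
step_arm(
  deltas=[
    [[0.4, 0, 0, -0.3, 0, 0, 0], [0.6, 0, 0, 0, 0, 0, 0], [1, 0, 0, 0, 0, 0, 0], [1, 0, 0, 0, 0, 0, 0], [1, 0, 0, 10, 0, 0, 0], [1, 0, 0, 25, 0, 0, 0], [1, 0, 0, 30, 0, 0, 0], [1, 0, 0, 40, 0, 0, 0], [1, 1, 10, 0, 0, 0, -0.02], [1, 2, 24, 0, 0, 0, -0.03]],
  ],
)

```text
clock: 13.8
eef_pos: [489.5, -147.1, 142.5]
tool_rot: [-3.137, 0.005, -2.946]
force: [1.1, -0.1, -0.7]
width: 85.1
```

Call:
step_arm(
  deltas=[
    [[1, 3, 29, 0, 0, 0, -0.035], [1, 3, 29, 0, 0, 0, -0.035], [1, 3, 29, 0, 0, 0, -0.035], [1, 3, 29, 0, 0, 0, -0.035], [1, 3, 29, 0, 0, 0, -0.035], [1, 3, 29, 0, 0, 0, -0.035], [1, 4, 29, 0, 0, 0, -0.035], [1, 4, 29, 0, 0, 0, -0.035], [1, 4, 29, 0, 0, 0, -0.035], [1, 4, 29, 0, 0, 0, -0.035]],
  ],
)

```text
clock: 14.63
eef_pos: [522.0, 148.3, 140.2]
tool_rot: [3.141, 0.0, 2.993]
force: [1.1, 0.2, 0.6]
width: 85.2
```

Call:
step_arm(
  deltas=[
    [[1, 3, 29, 0, 0, 0, -0.035], [1, 2, 20, 0, 0, 0, -0.035], [1, 0.5, 6, 0, 0, 0, -0.013], [1, 0, 0, 0, 0, 0, 0], [1, 0, 0, 0, 0, 0, 0], [1, 0, 0, 0, 0, 0, 0]],
  ],
)

```text
clock: 15.13
eef_pos: [527.6, 199.3, 139.6]
tool_rot: [-3.14, -0.0, 2.91]
force: [0.3, -0.3, -0.0]
width: 85.3
```

```bash
python3 - <<'E'
from h import *
from cell import ctrl
snap("wrist","w5");snap("top","t5");snap("scene","s5")
print(ctrl.read_state()["eef_pos"].round(1),ctrl.read_state()["tool_rot"].round(3))
im,d,K,r,t=load("w5")
o=im[:,:,::-1].copy()
for p in [(527.8,201.4,87),(458.2,214,81)]:
    u=fproj(K,r,t,p)[0];cv2.drawMarker(o,tuple(int(round(x)) for x in u),(0,0,255),0,12)
cv2.imwrite("pics/w5o.png",o)
T=load("t5");S=load("s5")
a=cv2.resize(T[0][290:380,400:490,::-1],(400,400),interpolation=cv2.INTER_CUBIC)
b=cv2.resize(S[0][205:295,120:210,::-1],(400,400),interpolation=cv2.INTER_CUBIC)
cv2.imwrite("pics/g5.png",np.hstack([a,b]))
E
```

```text
[527.8 199.8 139.6] [-3.141 -0.     2.91 ]
```

View pics/w5o.png

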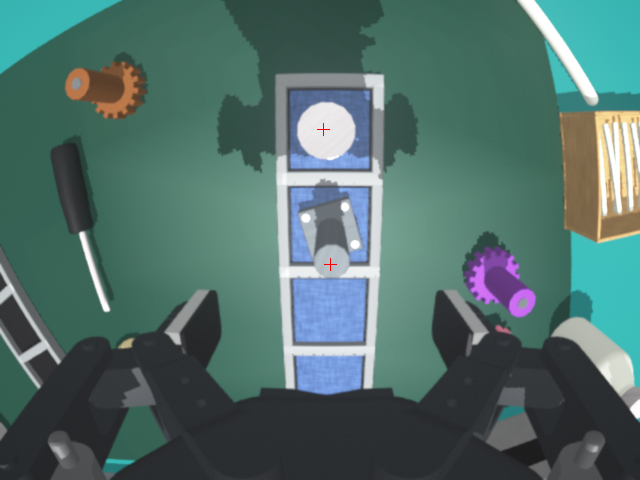

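View pics/g5.png

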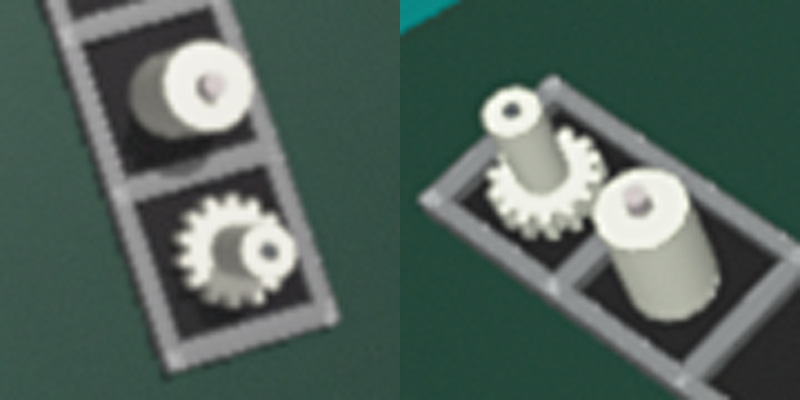

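Drum stands upright in pocket 3; the post top at (331,262) matches the mark. Grasp it.

Call:
step_arm(
  deltas=[
    [[1, 0, 1.5, -15, 0, 0, 0], [1, 0, 0, -22, 0, 0, 0], [1, 0, 0, -22, 0, 0, 0], [1, 0, 0, -15, 0, 0, 0], [1, 0, 0, -10, 0, 0, 0], [1, 0, 0, -7, 0, 0, 0], [1, 0, 0, 0, 0, 0, 0], [0.6, 0, 0, 0, 0, 0, 0], [0.4, 0, 0, 0, 0, 0, 0], [0.2, 0, 0, 0, 0, 0, 0]],
  ],
)

```text
clock: 16.12
eef_pos: [528.4, 203.4, 49.5]
tool_rot: [3.141, 0.001, 2.912]
force: [-0.1, 0.1, 1.4]
width: 51.6
```

Call:
step_arm(
  deltas=[
    [[0, 0, 0, 0, 0, 0, 0], [0, 0, 0, 0, 0, 0, 0], [0, 0, 0, 0, 0, 0, 0], [0, 0, 0, 0, 0, 0, 0], [0, 0, 0, 0, 0, 0, 0], [0, 0, 0, 0, 0, 0, 0]],
  ],
)

```text
clock: 16.62
eef_pos: [528.0, 203.3, 49.0]
tool_rot: [3.141, 0.001, 2.912]
force: [-0.6, -0.2, 5.4]
width: 18.5
```

Call:
step_arm(
  deltas=[
    [[0, 0, 0, 5, 0, 0, 0], [0, 0, 0, 12, 0, 0, 0], [0, 0, 0, 20, 0, 0, 0], [0, 0, 0, 25, 0, 0, 0], [0, 0, -6, 18, 0, 0, 0.02], [0, 1, -15, 0, 0, 0, 0.03], [0, 2, -25, 0, 0, 0, 0.03], [0, 2, -27, 0, 0, 0, 0.03], [0, 2, -27, 0, 0, 0, 0.03], [0, 2, -28, 0, 0, 0, 0.03]],
  ],
)

```text
clock: 17.45
eef_pos: [536.5, 74.3, 129.2]
tool_rot: [3.142, 0.0, 3.084]
force: [-0.1, -0.4, -1.1]
width: 18.7
```

Call:
step_arm(
  deltas=[
    [[0, 2, -29, 0, 0, 0, 0.035], [0, 2, -29, 0, 0, 0, 0.035], [0, 2, -29, 0, 0, 0, 0.035], [0, 2, -29, 0, 0, 0, 0.035], [0, 2, -29, 0, 0, 0, 0.035], [0, 2, -29, 0, 0, 0, 0.035], [0, 2, -29, 0, 0, 0, 0.035], [0, 2, -20, 0, 0, 0, 0.035], [0, 0, -10, 0, 0, 0, 0.033], [0, 0, 0, 0, 0, 0, 0]],
  ],
)

```text
clock: 18.28
eef_pos: [552.0, -162.0, 128.9]
tool_rot: [-3.139, -0.001, -2.893]
force: [-0.4, -0.7, -1.8]
width: 18.7
```

Call:
step_arm(
  deltas=[
    [[0, 0, 0, 0, 0, 0, 0], [0, 0, 0, 0, 0, 0, 0], [0, 0, 0, 0, 0, 0, 0]],
  ],
)

```text
clock: 18.53
eef_pos: [552.8, -155.9, 128.8]
tool_rot: [3.141, 0.0, -2.887]
force: [0.6, -0.5, -2.2]
width: 18.7
```

```bash
python3 - <<'E'
from h import *
from cell import ctrl
snap("wrist","w6")
print(ctrl.read_state()["eef_pos"].round(1),ctrl.read_state()["tool_rot"].round(3))
im,d,K,r,t=load("w6")
o=im[:,:,::-1].copy()
for p in [(417.7,-193.2,71),(485.5,-175.7,65),(553.2,-158,5),(621,-140.5,5)]:
    u=fproj(K,r,t,p)[0];cv2.drawMarker(o,tuple(int(round(x)) for x in u),(0,0,255),0,12)
cv2.imwrite("pics/w6o.png",o)
E
```

```text
[ 552.8 -156.   128.7] [ 3.141  0.    -2.886]
```

View pics/w6o.png

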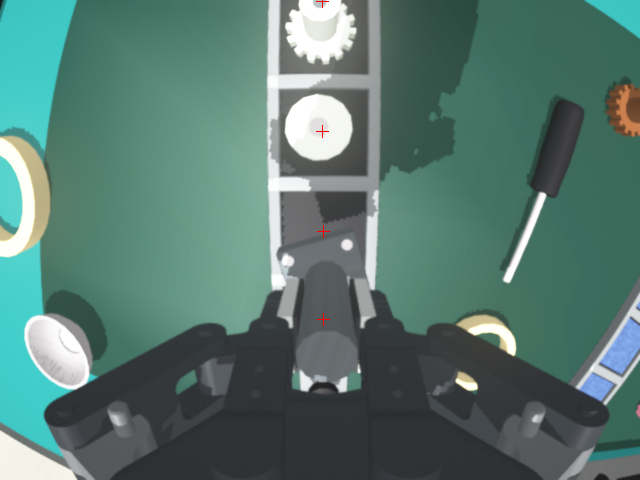

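Drum at (319,127), gear behind, both upright; post over pocket 2. Lower it.

Call:
step_arm(
  deltas=[
    [[0, 0, -2, -12, 0, 0, 0], [0, 0, 0, -20, 0, 0, 0], [0, 0, 0, -20, 0, 0, 0], [0, 0, 0, -14, 0, 0, 0], [0, 0, 0, -8, 0, 0, 0], [0, 0, 0, -4, 0, 0, 0], [0, 0, 0, -3, 0, 0, 0], [0, 0, 0, -2, 0, 0, 0], [0, 0, 0, 0, 0, 0, 0], [0, 0, 0, 0, 0, 0, 0]],
  ],
)

```text
clock: 19.42
eef_pos: [553.1, -159.9, 46.1]
tool_rot: [-3.141, 0.001, -2.888]
force: [-0.1, -0.6, -1.4]
width: 18.9
```

Call:
step_arm(
  deltas=[
    [[0, 0, 0, -0.5, 0, 0, 0], [0, 0, 0, 0, 0, 0, 0]],
  ],
)

```text
clock: 19.58
eef_pos: [553.0, -159.9, 45.5]
tool_rot: [-3.141, 0.001, -2.889]
force: [-0.1, 0.4, -1.2]
width: 18.6
```

Call:
step_arm(
  deltas=[
    [[0, 0, 0, -0.7, 0, 0, 0], [0, 0, 0, 0, 0, 0, 0]],
  ],
)

```text
clock: 19.75
eef_pos: [553.1, -159.9, 45.1]
tool_rot: [-3.141, 0.001, -2.888]
force: [-1.3, -0.6, 2.7]
width: 18.9
```

Call:
step_arm(
  deltas=[
    [[0.4, 0, 0, -0.3, 0, 0, 0], [0.6, 0, 0, 0, 0, 0, 0], [1, 0, 0, 0, 0, 0, 0], [1, 0, 0, 0, 0, 0, 0], [1, 0, 0, 10, 0, 0, 0], [1, 0, 0, 25, 0, 0, 0], [1, 0, 0, 30, 0, 0, 0], [1, 0, 0, 30, 0, 0, 0], [1, -2, 10, 0, 0, 0, -0.02], [1, -6, 22, 0, 0, 0, -0.03]],
  ],
)

```text
clock: 20.58
eef_pos: [546.8, -131.3, 141.9]
tool_rot: [-3.137, 0.006, -2.945]
force: [0.6, -0.1, -0.0]
width: 85.2
```

Call:
step_arm(
  deltas=[
    [[1, -7, 29, 0, 0, 0, -0.035], [1, -7, 29, 0, 0, 0, -0.035], [1, -7, 29, 0, 0, 0, -0.035], [1, -7, 29, 0, 0, 0, -0.035], [1, -7, 29, 0, 0, 0, -0.035], [1, -7, 29, 0, 0, 0, -0.035], [1, -7, 29, 0, 0, 0, -0.035], [1, -7, 29, 0, 0, 0, -0.035], [1, -8, 29, 0, 0, 0, -0.035], [1, -8, 29, 0, 0, 0, -0.035]],
  ],
)

```text
clock: 21.42
eef_pos: [472.3, 163.7, 139.8]
tool_rot: [3.141, 0.001, 2.993]
force: [0.2, -0.4, 0.2]
width: 85.0
```

Call:
step_arm(
  deltas=[
    [[1, -8, 29, 0, 0, 0, -0.035], [1, -5, 17, 0, 0, 0, -0.035], [1, -2, 6, 0, 0, 0, -0.013], [1, 0, 0, 0, 0, 0, 0], [1, 0, 0, 0, 0, 0, 0], [1, 0, 0, 0, 0, 0, 0]],
  ],
)

```text
clock: 21.92
eef_pos: [458.2, 212.2, 139.2]
tool_rot: [-3.141, 0.0, 2.91]
force: [0.1, 0.3, -0.1]
width: 85.3
```

```bash
python3 - <<'E'
from h import *
from cell import ctrl
snap("wrist","w7");snap("top","t7");snap("scene","s7")
print(ctrl.read_state()["eef_pos"].round(1),ctrl.read_state()["tool_rot"].round(3))
im,d,K,r,t=load("w7")
o=im[:,:,::-1].copy()
for p in [(458.2,214,81)]:
    u=fproj(K,r,t,p)[0];cv2.drawMarker(o,tuple(int(round(x)) for x in u),(0,0,255),0,12)
cv2.imwrite("pics/w7o.png",o)
T=load("t7");S=load("s7")
a=cv2.resize(T[0][230:380,390:490,::-1],(400,600),interpolation=cv2.INTER_CUBIC)
b=cv2.resize(S[0][205:355,120:220,::-1],(400,600),interpolation=cv2.INTER_CUBIC)
cv2.imwrite("pics/g7.png",np.hstack([a,b]))
E
```

```text
[458.2 212.6 139.1] [-3.141  0.     2.909]
```

View pics/w7o.png

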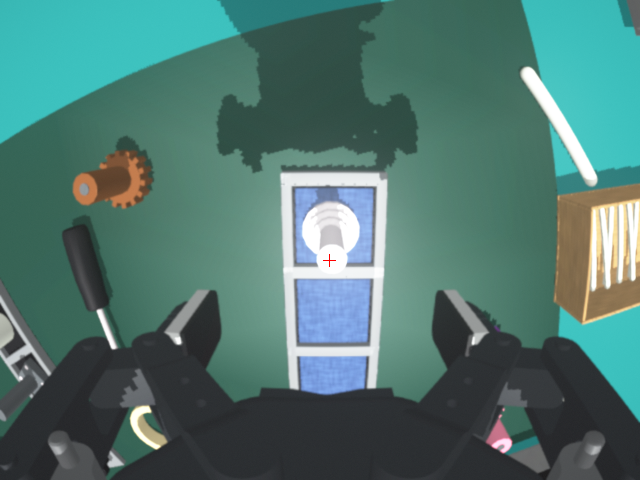

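View pics/g7.png

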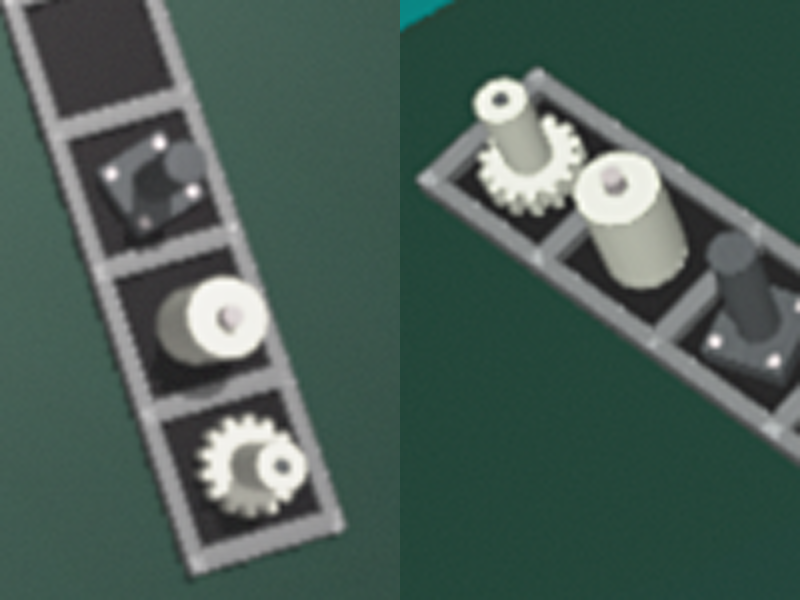

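Three parts standing upright in their pockets; shaft top (331,260) matches the mark. Take the stepped pulley.

Call:
step_arm(
  deltas=[
    [[1, 0, 1, -15, 0, 0, 0], [1, 0, 0, -22, 0, 0, 0], [1, 0, 0, -22, 0, 0, 0], [1, 0, 0, -16, 0, 0, 0], [1, 0, 0, -10, 0, 0, 0], [1, 0, 0, -7, 0, 0, 0], [1, 0, 0, 0, 0, 0, 0], [0.6, 0, 0, 0, 0, 0, 0], [0.4, 0, 0, 0, 0, 0, 0], [0.2, 0, 0, 0, 0, 0, 0]],
  ],
)

```text
clock: 22.9
eef_pos: [458.3, 215.5, 47.9]
tool_rot: [3.14, 0.001, 2.912]
force: [0.1, 0.7, 0.5]
width: 52.0
```

Call:
step_arm(
  deltas=[
    [[0, 0, 0, 0, 0, 0, 0], [0, 0, 0, 0, 0, 0, 0], [0, 0, 0, 0, 0, 0, 0], [0, 0, 0, 0, 0, 0, 0], [0, 0, 0, 0, 0, 0, 0], [0, 0, 0, 0, 0, 0, 0]],
  ],
)

```text
clock: 23.4
eef_pos: [457.9, 215.4, 47.6]
tool_rot: [3.141, 0.001, 2.912]
force: [-0.3, -0.5, 5.9]
width: 14.6
```

Call:
step_arm(
  deltas=[
    [[0, 0, 0, 5, 0, 0, 0], [0, 0, 0, 12, 0, 0, 0], [0, 0, 0, 20, 0, 0, 0], [0, 0, 0, 25, 0, 0, 0], [0, 3, -6, 18, 0, 0, 0.02], [0, 7, -15, 0, 0, 0, 0.03], [0, 11, -25, 0, 0, 0, 0.03], [0, 13, -28, 0, 0, 0, 0.03], [0, 13, -28, 0, 0, 0, 0.03], [0, 13, -28, 0, 0, 0, 0.03]],
  ],
)

```text
clock: 24.23
eef_pos: [517.7, 83.9, 127.1]
tool_rot: [-3.141, -0.001, 3.084]
force: [1.1, -0.1, -2.0]
width: 14.4
```

Call:
step_arm(
  deltas=[
    [[0, 13, -28, 0, 0, 0, 0.035], [0, 13, -28, 0, 0, 0, 0.035], [0, 13, -28, 0, 0, 0, 0.035], [0, 13, -28, 0, 0, 0, 0.035], [0, 13, -28, 0, 0, 0, 0.035], [0, 13, -28, 0, 0, 0, 0.035], [0, 13, -28, 0, 0, 0, 0.035], [0, 8, -20, 0, 0, 0, 0.035], [0, 4, -9, 0, 0, 0, 0.033], [0, 0, 0, 0, 0, 0, 0]],
  ],
)

```text
clock: 25.07
eef_pos: [620.6, -144.2, 126.4]
tool_rot: [-3.14, -0.001, -2.893]
force: [0.5, -0.2, -1.9]
width: 14.6
```

Call:
step_arm(
  deltas=[
    [[0, 0, 0, 0, 0, 0, 0], [0, 0, 0, 0, 0, 0, 0], [0, 0, 0, 0, 0, 0, 0]],
  ],
)

```text
clock: 25.32
eef_pos: [620.2, -137.7, 127.0]
tool_rot: [3.14, -0.001, -2.887]
force: [0.4, 0.1, -2.0]
width: 14.4
```

```bash
python3 - <<'E'
from h import *
from cell import ctrl
snap("wrist","w8")
print(ctrl.read_state()["eef_pos"].round(1),ctrl.read_state()["tool_rot"].round(3))
im,d,K,r,t=load("w8")
o=im[:,:,::-1].copy()
for p in [(485.5,-175.7,65),(553.2,-158,83),(621,-140.5,5)]:
    u=fproj(K,r,t,p)[0];cv2.drawMarker(o,tuple(int(round(x)) for x in u),(0,0,255),0,12)
cv2.imwrite("pics/w8o.png",o)
E
```

```text
[ 620.3 -137.9  127.1] [ 3.141 -0.    -2.886]
```

View pics/w8o.png

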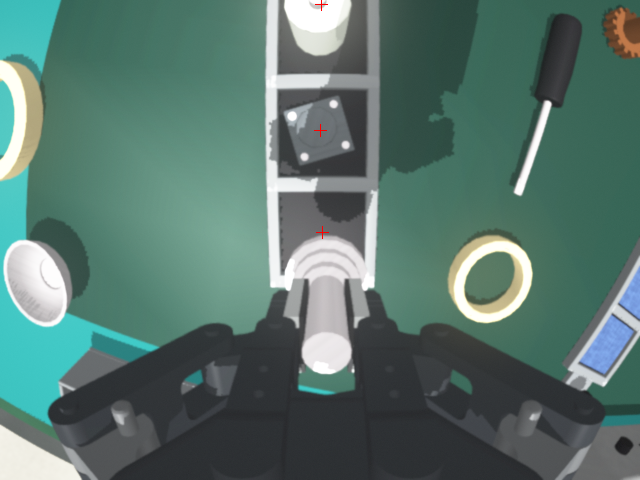

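Post centred at (320,130), stepped pulley over pocket 1. Lower it.

Call:
step_arm(
  deltas=[
    [[0, 0.5, -2.5, -12, 0, 0, 0], [0, 0, 0, -20, 0, 0, 0], [0, 0, 0, -20, 0, 0, 0], [0, 0, 0, -14, 0, 0, 0], [0, 0, 0, -8, 0, 0, 0], [0, 0, 0, -4, 0, 0, 0], [0, 0, 0, -3, 0, 0, 0], [0, 0, 0, -2, 0, 0, 0], [0, 0, 0, 0, 0, 0, 0], [0, 0, 0, 0, 0, 0, 0]],
  ],
)

```text
clock: 26.2
eef_pos: [621.7, -142.4, 44.7]
tool_rot: [-3.141, 0.001, -2.888]
force: [-0.9, -0.2, -0.7]
width: 14.0
```

Call:
step_arm(
  deltas=[
    [[0, 0, 0, -0.6, 0, 0, 0], [0, 0, 0, 0, 0, 0, 0]],
  ],
)

```text
clock: 26.37
eef_pos: [621.5, -142.4, 43.9]
tool_rot: [-3.141, 0.001, -2.888]
force: [-0.2, 0.2, -2.6]
width: 14.7
```

Call:
step_arm(
  deltas=[
    [[0, 0, 0, -0.7, 0, 0, 0], [0, 0, 0, 0, 0, 0, 0]],
  ],
)

```text
clock: 26.53
eef_pos: [621.5, -142.4, 43.6]
tool_rot: [-3.141, 0.001, -2.888]
force: [-1.9, -0.1, 4.6]
width: 14.8
```

Contact. Release, rise and back off to the side.

Call:
step_arm(
  deltas=[
    [[0.3, 0, 0, -0.2, 0, 0, 0], [0.6, 0, 0, 0, 0, 0, 0], [1, 0, 0, 0, 0, 0, 0], [1, 0, 0, 0, 0, 0, 0], [1, 0, 0, 10, 0, 0, 0], [1, 0, 0, 25, 0, 0, 0], [1, 0, 0, 30, 0, 0, 0], [1, 0, 0, 35, 0, 0, 0], [1, 0, 10, 20, 0, 0, 0], [1, -5, 22, 10, 0, 0, 0]],
  ],
)

```text
clock: 27.37
eef_pos: [618.8, -114.2, 176.9]
tool_rot: [-3.136, 0.006, -2.894]
force: [1.1, -0.4, -0.2]
width: 85.3
```

Call:
step_arm(
  deltas=[
    [[1, -7, 28, 0, 0, 0, 0], [1, -7, 28, 0, 0, 0, 0], [1, -7, 28, 0, 0, 0, 0], [1, -7, 28, 0, 0, 0, 0], [1, -7, 28, 0, 0, 0, 0], [1, -7, 28, 0, 0, 0, 0], [1, -7, 28, 0, 0, 0, 0], [1, -3, 12, 0, 0, 0, 0], [1, 0, 0, 0, 0, 0, 0], [1, 0, 0, 0, 0, 0, 0]],
  ],
)

```text
clock: 28.2
eef_pos: [564.4, 97.3, 172.9]
tool_rot: [-3.141, 0.0, -2.887]
force: [1.1, -0.7, 0.7]
width: 85.5
```

```bash
python3 - <<'E'
from h import *
from cell import ctrl
snap("top","t9");snap("scene","s9")
s=ctrl.read_state();print(s["clock"],s["eef_pos"].round(1),s["force"].round(1),s["width"])
T=load("t9");S=load("s9")
outs=[]
for q,(x,y,w,h),f in((T,(385,195,100,185),1),(S,(125,205,160,150),1)):
    o=cv2.resize(q[0][y:y+h,x:x+w,::-1],None,fx=(3 if q is T else 2.5*555/375*1.0),fy=(3 if q is T else 2.5*555/375),interpolation=cv2.INTER_CUBIC)
    sc=3 if q is T else 3.7
    for p in [(621,-140.5,77),(553.2,-158,83),(485.5,-175.7,65),(417.7,-193.2,71)]:
        u=(proj(*q[2:3],q[3],q[4],p)[0]-[x,y]+.5)*sc;cv2.drawMarker(o,tuple(int(round(v)) for v in u),(0,0,255),0,10)
    outs.append(o[:555])
hh=min(o.shape[0] for o in outs)
I=np.hstack([o[:hh] for o in outs]);
I=cv2.resize(I,None,fx=min(1,800/I.shape[1]),fy=min(1,800/I.shape[1]));cv2.imwrite("pics/f9.png",I)
E
```

```text
28.3 [564.8  95.2 172.6] [ 0.2  0.8 -0.6] 85.4786508120227
```

View pics/f9.png

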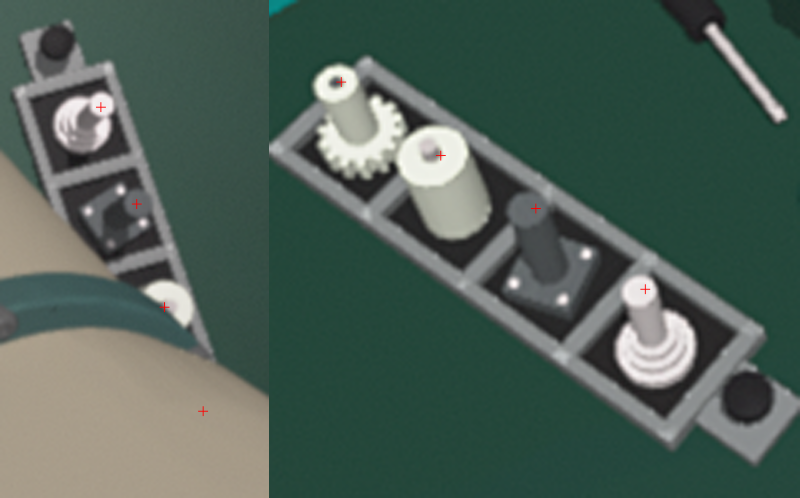

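The predicted top centres fall on all four part tops in the scene view: gear (340,82), drum (440,155), post (535,208), stepped (645,288). They agree within about 2 raw pixels, or about 4 mm. In the top view the arm hides part of the rack. Everything is released and clear, so I hand in.

```bash
python3 -c "
from cell import ctrl
print(ctrl.finish_job())"
```

```text
the job is handed in; nothing more can be done
None
```

I moved all four parts in reverse order, counting pockets from the knobs: gear 1→4, drum 2→3, post 3→2 and stepped pulley 4→1. Each was lowered until the wrist force showed light floor contact (about 3–6 N) before release. I handed the job in at about 28 s with the gripper open and clear; it reports no verdict.

- **Scene view:** the last picture shows all four parts upright in their pockets. Their tops are within about 4 mm of the predicted pocket centres, against the 14 mm allowed.
- **Top view:** the last picture agreed for the stepped pulley and the post, but the arm partly hid the drum and fully hid the gear. An earlier top view and the wrist pictures had shown both of those upright and centred.
- **Disagreements:** the two fixed cameras differed by 1–3 mm, about their calibration. No check failed.

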